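# Lock the lantern head onto its charging dock

### The job

Put the rechargeable lantern head on its charging dock so it charges for the next power cut: set its lugs into the dock's notches, push it fully down against the spring, and turn it clockwise (seen from above) until it stops, so that it stays locked when you let go. Leave it locked and upright, and leave the other things on the shelf where they are.

Things in the scene. Friction and masses are not known exactly. Their poses are not given: they have to be found in the camera images.
- head_mid (a point): Lantern head: loose, upright on its foot, 0.27 to 0.41 kg, 130 mm tall, 73 mm round, white shade between black ends. This point: on its axis, half-way up (65 mm above the underside), z up. A black grip rib on top runs along x: 60 long, 18 thick (in y), 40 mm tall. Half a turn makes no difference.
- head_rib (a point): Middle of the head's grip rib, 45 mm above head_mid, same axes; the rib reaches 20 mm above and below this point. Grip it across y from above.
- head_foot (a point): Centre of the head's underside. The foot is 60 mm across at the bottom, widening to 73 mm at 9 mm up. Two orange bayonet lugs stick out in line with the rib (+x and -x), to 44 mm from the axis, 18 mm wide, from 12 to 19 mm above this point.
- dock_top (a point): Charging dock, fixed: white round housing 120 mm across, black terminal block at its -x side. This point: on its axis, 50 mm above the shelf, level with the top of the grey bayonet ring inside; the white rim outside the ring (radius 49 to 57 mm) is 3 mm higher. z up. The ring's opening is 76 mm across, with two opposite notches for the lugs, each 40 degrees wide.
- dock_notches (a point): Same point and axes as dock_top. The notches lie roughly along its x axis (+x and -x), but the ring is turned by an unknown angle, up to 25 degrees either way, not given in any pose: look (orange bars on the rim mark the notches) or feel for it. A lug has about 7 degrees of play either way. On the ring, head_mid stops 53 mm above dock_top; in the notches it sinks to 46 mm.
- dock_spring (a point): Centre of the sprung plate's rest level, 31 mm above the shelf; it carries the head's foot. Spring: 5 N to start, 0.9 N more per mm, 13 mm travel (the head's weight helps). Heights of head_mid over dock_top: 46 mm resting on the spring in the notches, 33 mm pressed to the bottom. The head turns only when pressed to 36 mm or lower.
- dock_lock (a point): Same point as dock_top. Pressed down, the lugs pass under a lip as the head turns clockwise seen from above; from about 73 degrees past the notch centre they are clear of the lip, under a pocket, and meet a hard stop at about 87. Let up there, the head rises until head_mid is 39 mm above dock_top and the spring holds it locked. Anticlockwise is blocked.
- torch_mid (a point): Bystander: steel torch 158 mm long, 44 mm in diameter, lying along its x axis between the task's things; its middle, 22 mm above the shelf.
- plug1_mid (a point): Bystander: orange three-pin plug, 52 x 50 x 30 mm; its middle, 15 mm up.
- plug2_mid (a point): Bystander: a second orange plug, the same.
- bulbcase_mid (a point): Bystander: glass bulb in a clear upright case 75 x 75 x 120 mm; its middle, 60 mm up.
- tester_grip (a point): Bystander: tester screwdriver with red handle, 170 mm long, lying; the middle of its handle.
- padlock_mid (a point): Bystander: brass padlock, 80 x 50 x 24 mm, lying; the middle of its body, 12 mm up.
- keybox_door_handle (a point): Bystander: knob on the swing door of the black key box (160 x 80 x 200 mm, fixed at the left of the shelf); the door stands ajar.

How it is judged:
By the outcome, as a careful person would: the job done as asked, in the order asked, and still so for the second after the job is handed in, with the robot touching nothing.
It also fails if it takes over 72 s, if anything falls off the work surface, if the arm or the gripper's body presses on something with over 40 N, if the wrist force passes 120 N, or if a joint passes its speed limit or range.

### The arm

A 6-joint arm with a two-finger parallel gripper is mounted at the origin on the work surface. World frame = base frame: x ahead of the robot, y to its left, z up, the work surface at z = 0. Lengths are in m, angles in rad, forces in N, time in s.
With the tool pointing down it reaches from about 0.25 to 0.725 m from the base axis. Payload 4 kg.
Tool frame: the origin (TCP) lies on the centre line of the jaws, within the pads' length; the fingertips stand 22 mm ahead of it and the grasp point (between the pads) lies 3 mm ahead of it; z points along the fingers, y is the line along which they close (so a half turn about z gives the same grasp; the last joint's range is limited). The gripper opens to 85 mm and grips with 20 to 120 N. Pads are 22 mm wide; open, the fingers measure 114 mm over their backs; the gripper's body (76 mm by 85 mm) begins 54 mm behind the grasp point. The pads swing forward as they close: fully open they stand 13 mm farther back than shut.
Start: joints at [-1.182, 0.241, 0.005, 1.335, 0, 1.571], TCP at [0.19, -0.463, 0.253] pointing down, gripper open.
Joint ranges: [-2.72, 2.72], [-1.05, 1.87], [-1.09, 1.28], [-1.99, 2.15], [-1.42, 1.44], [-3.14, 3.14]. Speed limits (rad/s): [2.79, 2.79, 3.14, 3.14, 3.14, 3.14].

### API

Orientations are given as a unit quaternion [x, y, z, w].
In Python, from workcell import bot gives the robot as it stands.
- The arm moves only by the shell command python3 -m inch 'ROWS'. ROWS is JSON, one flat list of numbers, 7 for each row, row after row: the shift along the world's x, y, z in mm, then the turn, a rotation vector about the world's x, y, z in rad, then the opening in per cent of the stroke, from 0 (shut) to 100 (fully open). A call has 1 to 8 rows; each row is the pose to reach, as a shift and turn from the pose commanded when the call began; what a row does not reach only later rows make up. A row lasts 1/12 s, in which the tool goes at most 41.7 mm and 7.16 degrees, less where a joint would pass 70% of its speed; a pose out of reach is approached as far as the arm can. A call with a gripper value outside its range is refused whole. The fingers move at their own pace and stop on an object; the grip force is fixed at half the most. Time passes only in rows, so rows that repeat a pose let the fingers close. It gives the time, the measured TCP pose, the force, the opening and the grip force at its end, in the units of the state.
- bot.get_obs(): the state, without advancing time (a new reading comes with each control period).
- bot.camera(name): name is "scene" or "side" or "wrist"; returns the picture (480x640x3 uint8, blue, green, red); there is no depth.
- bot.camera_info(name): a dict with "intrinsics" (3x3 intrinsics, pixels), "distortion" ([k1, k2, p1, p2, k3] as OpenCV has them; the pictures are not rectified), "camera_from_world" (4x4, takes a point from world to camera coordinates); the wrist camera has in their place "hand_eye" (4x4, takes a point from camera to tool coordinates, whose origin is the TCP and whose axes are the flange's). Camera axes: x right, y down, z forward; pixel columns grow to the right and rows downward; lengths in m; the calibration is good to about 2 mm. A picture is of the moment at which its call begins: read the wrist's pose just before it. camera_info takes no time and is no camera call.
- bot.job_done(): hands the job in; it is judged then, once.
Trained networks look in the newest picture that a camera, given by its name, has taken for a name from the list of things; names that differ only in an ending like _2 or _b are one class to them, and where a whole thing is asked for, a point or a joint stands for the part that bears it (a point fixed in the world has none). Each returns a list of dicts, best first, with "confidence" (0 to 1); they miss things now and then, are a little off and sometimes report something else, mostly with a low value. They report only what shows in the picture. A call takes as long as a camera call.
- bot.silhouettes(camera, target): "mask" (480x640 bool, what is visible of it) and "uv" ([column, row] in pixels, amid what is visible of it).
- bot.spot_point(camera, target): "uv" ([column, row] in pixels: a listed point, or the origin of a listed thing).
The state is a dict: "clock": time; "joint_pos": joint angles; "joint_vel": joint speeds; "tau": joint torques, N m; "eef_pos": TCP position; "tool_rot": TCP orientation; "ft_force": force on the tool from outside, world axes, zero at the start; "ft_torque": the same for the moment, N m; "grip_width": finger opening in m; "grasp_force": force on a finger pad.
Only numpy, scipy, OpenCV 4.12 (cv2) and the standard library are available. Lean on these libraries where they do the work, as an engineer would, in place of code of your own. Each camera call takes 0.05 s, during which the arm holds its last target. There are 200 camera calls.

## Working session

There is one attempt and no reset: what is moved stays moved. The work goes in short steps, Python scripts to look and compute and a shell command to move; the robot and the scene stay as the last step left them, time stands still between calls to the robot, and variables do not carry over. Pictures are saved under pics/ and viewed, at most 10 in all, crops included, and the job is handed in when it is done.

```bash
mkdir -p pics; ls
cat > h.py <<'E'
import numpy as np, cv2
from workcell import bot
from scipy.spatial.transform import Rotation as R
def cam(name):
    i=bot.camera_info(name); K=np.array(i["intrinsics"],float); D=np.array(i["distortion"],float)
    if name=="wrist":
        o=bot.get_obs(); T=np.eye(4); T[:3,:3]=R.from_quat(o["tool_rot"]).as_matrix(); T[:3,3]=o["eef_pos"]
        C=np.linalg.inv(T@np.array(i["hand_eye"]))
    else: C=np.array(i["camera_from_world"])
    return K,D,C
def ray(c,uv):
    K,D,C=c; p=cv2.undistortPoints(np.array([[uv]],float),K,D)[0,0]
    d=C[:3,:3].T@np.array([p[0],p[1],1]); return -C[:3,:3].T@C[:3,3], d/np.linalg.norm(d)
def tri(rays):
    A=np.zeros((3,3));b=np.zeros(3)
    for o,d in rays:
        P=np.eye(3)-np.outer(d,d);A+=P;b+=P@o
    x=np.linalg.solve(A,b); return x,[np.linalg.norm((np.eye(3)-np.outer(d,d))@(x-o))*1000 for o,d in rays]
def onz(r,z): o,d=r; return o+d*(z-o[2])/d[2]
def proj(c,X):
    K,D,C=c; return cv2.projectPoints(np.array(X,float).reshape(-1,3),cv2.Rodrigues(C[:3,:3])[0],C[:3,3],K,D)[0][:,0]
E
python3 - <<'E'
from h import *
np.set_printoptions(precision=4,suppress=True)
cs={}
names=["head_mid","head_rib","head_foot","dock_top","torch_mid","bulbcase_mid","plug1_mid","padlock_mid","tester_grip","keybox_door_handle"]
rs={n:[] for n in names}
for c in("scene","side"):
    cs[c]=cam(c); im=bot.camera(c); cv2.imwrite(f"pics/{c}0.png",im)
    for n in names:
        r=bot.spot_point(c,n)
        print(c,n,[(np.round(q["uv"]),round(q["confidence"],2)) for q in r[:3]])
        if r: rs[n].append(ray(cs[c],r[0]["uv"]))
for n in names:
    if len(rs[n])==2: print(n,*tri(rs[n]))
print(bot.get_obs())
E
```

```text
pics
scene head_mid [(array([362., 200.]), 0.72), (array([236., 192.]), 0.27)]
scene head_rib [(array([368., 188.]), 0.77)]
scene head_foot [(array([364., 214.]), 0.55)]
scene dock_top [(array([238., 192.]), 0.9)]
scene torch_mid [(array([238., 194.]), 0.63), (array([195., 308.]), 0.61), (array([305., 211.]), 0.57)]
scene bulbcase_mid [(array([388., 299.]), 0.9)]
scene plug1_mid []
scene padlock_mid [(array([145., 270.]), 0.59)]
scene tester_grip [(array([190., 306.]), 0.83)]
scene keybox_door_handle [(array([520., 240.]), 0.72)]
side head_mid [(array([333., 319.]), 0.81)]
side head_rib [(array([336., 304.]), 0.83)]
side head_foot [(array([334., 336.]), 0.91)]
side dock_top [(array([412., 248.]), 0.96)]
side torch_mid [(array([367., 293.]), 0.82)]
side bulbcase_mid [(array([233., 278.]), 0.56)]
side plug1_mid [(array([282., 241.]), 0.84), (array([146., 345.]), 0.68)]
side padlock_mid [(array([385., 202.]), 0.77), (array([284., 242.]), 0.44)]
side tester_grip [(array([334., 207.]), 0.67)]
side keybox_door_handle [(array([256., 265.]), 0.73), (array([145., 350.]), 0.67)]
head_mid [0.46
[... 684 characters left out ...]
_grip [ 0.7618 -0.2323  0.0176] [np.float64(1.8626036254570624), np.float64(1.8626036254570972)]
keybox_door_handle [0.6023 0.375  0.253 ] [np.float64(105.97475335720209), np.float64(105.9747533572021)]
{'clock': 1.1, 'joint_pos': array([-1.182 ,  0.2406,  0.005 ,  1.3352,  0.    ,  1.5708]), 'joint_vel': array([-0.0011,  0.0004,  0.0005, -0.0002, -0.0001, -0.0003]), 'tau': array([ -0.0007, -37.2219,  25.2697,   0.0012,   0.0002,   0.    ]), 'eef_pos': array([ 0.1895, -0.4627,  0.2533]), 'tool_rot': array([ 0.9812,  0.1932,  0.    , -0.    ]), 'ft_force': array([-0.1609, -0.4693,  0.5623]), 'ft_torque': array([-0.0185, -0.0327,  0.0153]), 'grasp_force': 0.0, 'grip_width': 0.0854824176963493}
```

View pics/scene0.png

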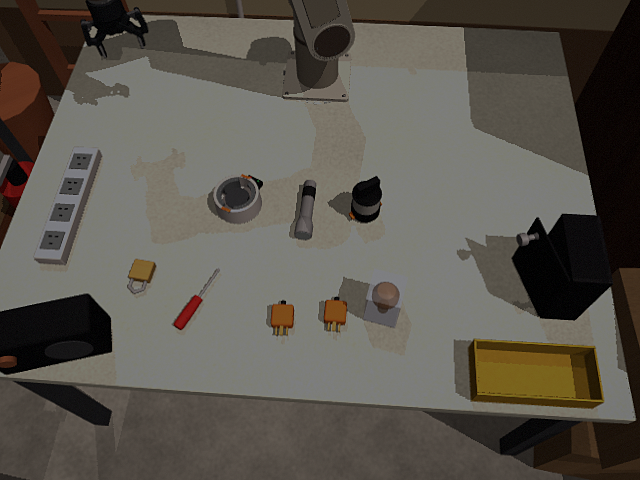

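View pics/side0.png

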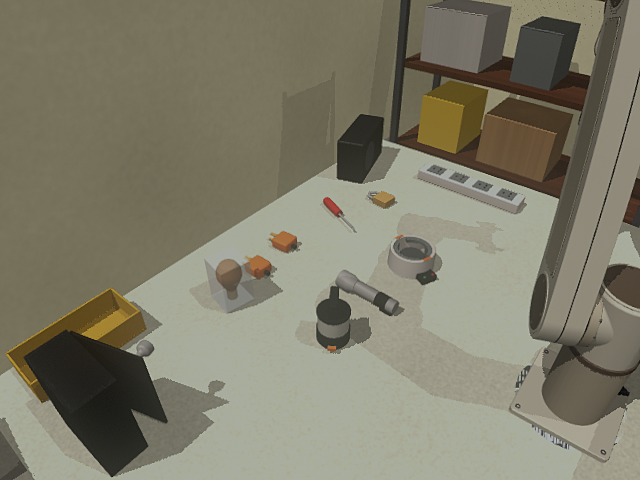

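```bash
python3 -c "
from h import *
i=bot.camera_info('wrist');print(np.round(i['hand_eye'],3),np.round(i['intrinsics'],0),i['distortion'])"
python3 -m inch '[275,300,50,0,0,1.9,100, 275,300,50,0,0,1.9,100, 275,300,50,0,0,1.9,100, 275,300,50,0,0,1.9,100, 275,300,50,0,0,1.9,100, 275,300,50,0,0,1.9,100, 275,300,50,0,0,1.9,100, 275,300,50,0,0,1.9,100]'
```

```text
[[-0.001 -0.953 -0.303  0.077]
 [ 1.    -0.001  0.     0.   ]
 [-0.001 -0.303  0.953 -0.12 ]
 [ 0.     0.     0.     1.   ]] [[346.   0. 320.]
 [  0. 346. 246.]
 [  0.   0.   1.]] [-0.05121132  0.          0.          0.          0.        ]
clock: 1.77
eef_pos: [0.4141, -0.2171, 0.2945]
tool_rot: [0.766, 0.642, 0.0, 0.0]
ft_force: [0.2, -1.7, 0.1]
grip_width: 0.0857
grasp_force: 0.0
```

```bash
python3 -m inch '[50,60,0,0,0,0.87,100, 50,60,0,0,0,0.87,100, 50,60,0,0,0,0.87,100, 50,60,0,0,0,0.87,100, 50,60,0,0,0,0.87,100, 50,60,0,0,0,0.87,100, 50,60,0,0,0,0.87,100, 50,60,0,0,0,0.87,100]'
python3 - <<'E'
from h import *
c=cam("wrist"); im=bot.camera("wrist"); cv2.imwrite("pics/w1.png",im)
np.savez("w1",K=c[0],D=c[1],C=c[2])
for n in("dock_top","head_rib","head_mid"):
    r=bot.spot_point("wrist",n)
    for q in r[:2]: print(n,q["uv"],q["confidence"],onz(ray(c,q["uv"]),0.05 if n=="dock_top" else .11))
E
```

```text
clock: 2.43
eef_pos: [0.4631, -0.1587, 0.2939]
tool_rot: [0.426, 0.905, -0.0, -0.0]
ft_force: [-0.9, -0.1, 0.1]
grip_width: 0.0852
grasp_force: 0.0
dock_top [315.0, 219.0] 0.9 [ 0.46359277 -0.16894272  0.05      ]
head_mid [314.2, 220.4] 0.41 [ 0.45560604 -0.15892051  0.11      ]
```

View pics/w1.png

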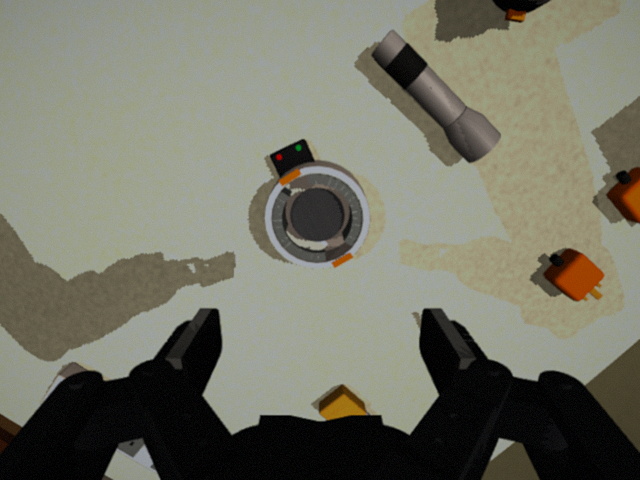

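```bash
cat > dock.py <<'E'
from h import *
import sys
f=sys.argv[1]; d=np.load(f+".npz"); c=(d["K"],d["D"],d["C"]); im=cv2.imread(f"pics/{f}.png").astype(int)
b,g,r=im[...,0],im[...,1],im[...,2]
m=((r>150)&(r-b>100)&(g<r*0.75)).astype(np.uint8)
n,l,s,ce=cv2.connectedComponentsWithStats(m)
cen=np.array([0.4645,-0.164]); P=[]
for k in range(1,n):
    if s[k,4]<15: continue
    p=onz(ray(c,ce[k]),0.053)
    if abs(np.linalg.norm(p[:2]-cen)-.053)<.013: P.append(p[:2]); print(ce[k],s[k],p)
print("mid",np.mean(P,0))
if len(P)==2:
    v=P[0]-P[1]; print("dist",np.linalg.norm(v),"yaw",np.degrees(np.arctan2(v[1],v[0])))
E
python3 dock.py w1
python3 -m inch '[5,130,30,0,0,0.2,100, 5,200,30,0,0,0.2,100, 5,200,30,0,0,0.2,100, 5,240,30,0,0,0.2,100, 5,280,30,0,0,0.2,100, 5,280,30,0,0,0.2,100, 5,280,30,0,0,0.2,100, 5,280,30,0,0,0.2,100]'
python3 - <<'E'
from h import *
c=cam("wrist"); im=bot.camera("wrist"); cv2.imwrite("pics/w2.png",im)
np.savez("w2",K=c[0],D=c[1],C=c[2])
for n,z in(("dock_top",.05),("head_rib",.11),("head_mid",.065),("head_foot",0)):
    r=bot.spot_point("wrist",n)
    for q in r[:2]: print(n,q["uv"],q["confidence"],onz(ray(c,q["uv"]),z))
E
```

```text
[289.75806452 177.01612903] [280 170  20  15 124] [ 0.41489811 -0.15049358  0.053     ]
[342.16666667 259.67592593] [333 253  20  14 108] [ 0.51574249 -0.18502948  0.053     ]
mid [ 0.4653203  -0.16776153]
dist 0.10659417431424047 yaw 161.09534546166117
clock: 3.3
eef_pos: [0.468, 0.1264, 0.3242]
tool_rot: [0.332, 0.943, 0.001, -0.0]
ft_force: [1.6, -0.8, -0.4]
grip_width: 0.0856
grasp_force: 0.0
dock_top [145.1, 341.2] 0.74 [ 0.46256841 -0.16966683  0.05      ]
dock_top [149.3, 341.3] 0.39 [ 0.46622558 -0.16522927  0.05      ]
head_rib [344.1, 190.4] 0.64 [0.4611538  0.16149614 0.11      ]
head_mid [339.2, 189.7] 0.77 [0.46442332 0.1560604  0.065     ]
head_foot [147.3, 342.1] 0.57 [ 0.47273558 -0.21177917  0.        ]
```

View pics/w2.png

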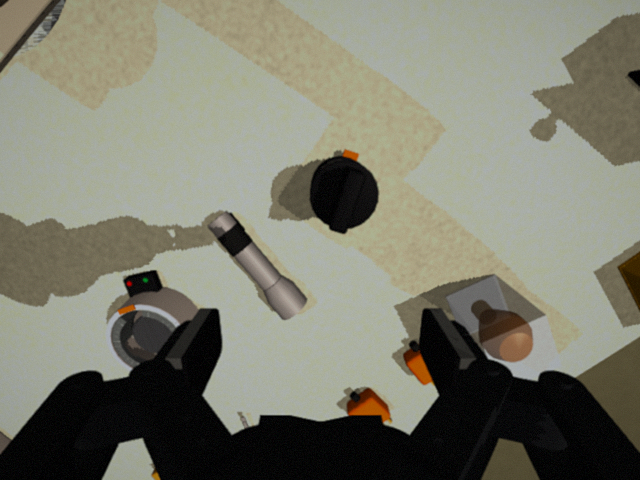

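Run:
```python
from h import *
im=cv2.imread("pics/w2.png"); cr=im[130:260,280:410]
g=np.clip((cr/60.)**0.5*255,0,255).astype(np.uint8)
cv2.imwrite("pics/w2c.png",cv2.resize(g,(585,585),interpolation=cv2.INTER_CUBIC))
d=np.load("w2.npz"); c=(d["K"],d["D"],d["C"])
b,gg,r=[cr[...,i].astype(int) for i in range(3)]
m=(r>130)&(r-b>90); v,u=np.nonzero(m); uv=[u.mean()+280,v.mean()+130]; print(uv,onz(ray(c,uv),.018), len(u))
```

```text
[np.float64(350.5882352941177), np.float64(154.39215686274508)] [0.44664712 0.19053383 0.018     ] 102
```

View pics/w2c.png

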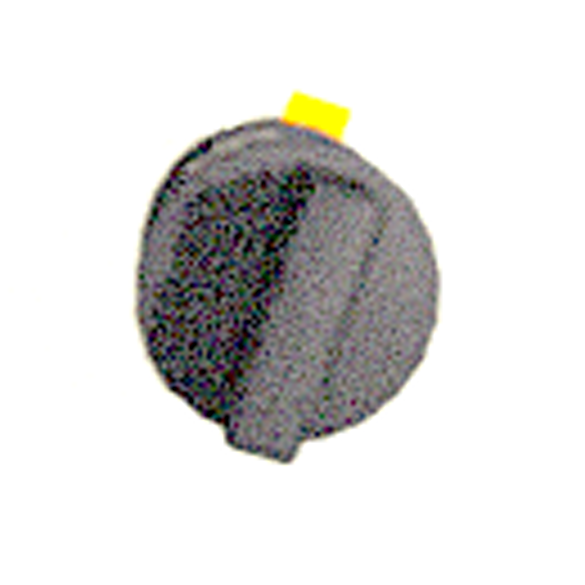

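Run:
```python
from h import *
d=np.load("w2.npz"); c=(d["K"],d["D"],d["C"])
P=[onz(ray(c,[280+x/4.5,130+y/4.5]),.13)[:2] for x,y in((232,425),(312,180),(295,460),(385,205))]
for a,b in((0,1),(2,3)):
    v=P[b]-P[a]; print(np.linalg.norm(v),np.degrees(np.arctan2(v[1],v[0])))
print("centre",np.mean(P,0)); n=np.mean([P[0],P[2]],0); u=(np.mean([P[1],P[3]],0)-n);u/=np.linalg.norm(u);print(n+.03*u, n,np.linalg.norm(P[0]-P[2]))
lug=np.array([0.4466,0.1905]); print("lug dir from c",np.degrees(np.arctan2(*(lug-(n+.03*u))[::-1])),np.linalg.norm(lug-(n+.03*u)))
# fit of disc silhouette as check
q=bot.silhouettes("wrist","head_mid")[0]; v,uu=np.nonzero(q["mask"]); print(q["confidence"],uu.min(),uu.max(),v.min(),v.max())
print(proj(c,[[0.463,.156,.09],[0.463,.156,.0]]))
o=bot.get_obs();print(o["eef_pos"],o["joint_pos"],np.degrees(R.from_quat(o["tool_rot"]).as_euler("zyx")))
```

```text
0.052493182109516 124.04063846128355
0.055464552972862284 123.42656509250108
centre [0.46791562 0.15885098]
[0.46624391 0.16135522] [0.48290019 0.13640391] 0.015278378743708432
lug dir from c 123.98041140373932 0.035146852437166795
0.67 310 378 150 232
[[339.63591972 192.24407123]
 [335.68400813 181.35954681]]
[0.46812914 0.11986705 0.32391601] [ 2.50823208e-01  1.88186924e-01  1.20540768e-01  1.50340970e+00
 -2.63346258e-04  9.36299946e-01] [-1.40725080e+02 -1.06593820e-02  1.79981693e+02]
```

```bash
python3 -m inch '[0,38,-35,0,0,-0.12,100, 0,38,-70,0,0,-0.24,100, 0,38,-104,0,0,-0.29,100, 0,38,-104,0,0,-0.29,100, 0,38,-104,0,0,-0.29,100,0,38,-104,0,0,-0.29,100]'
python3 - <<'E'
from h import *
c=cam("wrist"); im=bot.camera("wrist"); np.savez("w3",K=c[0],D=c[1],C=c[2])
o=bot.get_obs(); print(o["eef_pos"],R.from_quat(o["tool_rot"]).as_euler("zyx",True))
g=np.clip((im/60.)**0.5*255,0,255).astype(np.uint8)
cr=g[120:400,180:460]; cv2.imwrite("pics/w3c.png",cv2.resize(cr,(588,588)))
for n,z in(("head_rib",.11),("head_mid",.065)):
    r=bot.spot_point("wrist",n)
    for q in r[:1]: print(n,q["uv"],q["confidence"],onz(ray(c,q["uv"]),z))
E
```

```text
clock: 4.1
eef_pos: [0.4694, 0.1586, 0.222]
tool_rot: [0.468, 0.884, 0.001, 0.001]
ft_force: [0.6, 0.5, -0.2]
grip_width: 0.0855
grasp_force: 0.0
[0.47007946 0.15892464 0.22280699] [-124.21798456    0.27145666 -179.91375683]
head_rib [317.2, 253.1] 0.63 [0.46872924 0.15547636 0.11      ]
head_mid [318.4, 233.5] 0.97 [0.46833361 0.15738945 0.065     ]
```

View pics/w3c.png

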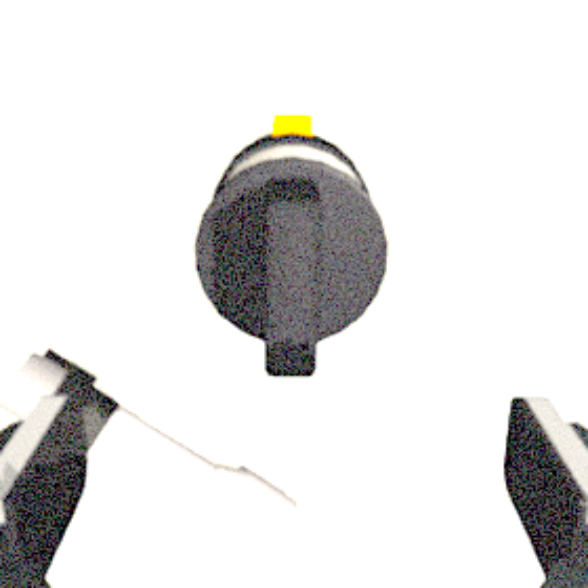

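```bash
python3 - <<'E'
from h import *
d=np.load("w3.npz"); c=(d["K"],d["D"],d["C"])
f=lambda x,y,z: onz(ray(c,[180+x/2.1,120+y/2.1]),z)[:2]
print("disc",f(291,248,.09),"rib far/near",f(292,200,.13),f(292,374,.13),"lug",f(292,115,.019))
E
python3 -m inch '[-1,-1,-35,0,0,0,100, -1,-1,-70,0,0,0,100, -1,-1,-95,0,0,0,100, -1,-1,-106,0,0,0,100, -1,-1,-106,0,0,0,100, -1,-1,-106,0,0,0,100]'
```

```text
disc [0.46659086 0.16030592] rib far/near [0.45191812 0.1826641 ] [0.48405251 0.13520463] lug [0.44443603 0.19359046]
clock: 4.75
eef_pos: [0.468, 0.1583, 0.115]
tool_rot: [0.467, 0.884, 0.001, 0.001]
ft_force: [-1.0, -0.3, -0.5]
grip_width: 0.0851
grasp_force: 0.0
```

```bash
python3 -m inch '[0,0,1,0,0,0,0, 0,0,1,0,0,0,0, 0,0,1,0,0,0,0, 0,0,1,0,0,0,0, 0,0,1,0,0,0,0, 0,0,1,0,0,0,0, 0,0,1,0,0,0,0, 0,0,1,0,0,0,0]'
```

```text
clock: 5.42
eef_pos: [0.4676, 0.1584, 0.1155]
tool_rot: [0.467, 0.884, 0.001, 0.0]
ft_force: [0.2, 0.9, 2.6]
grip_width: 0.0174
grasp_force: 59.4
```

```bash
python3 -m inch '[0,0,30,0,0,0,0, 0,0,60,0,0,0,0, 0,-25,90,0,0,0.1,0, 0,-60,90,0,0,0.2,0, 0,-95,90,0,0,0.3,0, 0,-130,90,0,0,0.4,0, 0,-165,90,0,0,0.5,0, 0,-200,90,0,0,0.6,0]'
python3 -m inch '[-1,-35,0,0,0,0.044,0, -2,-70,0,0,0,0.044,0, -2,-100,0,0,0,0.044,0, -2,-126,0,0,0,0.044,0, -2,-126,-10,0,0,0.044,0, -2,-126,-25,0,0,0.044,0, -2,-126,-25,0,0,0.044,0, -2,-126,-25,0,0,0.044,0]'
python3 - <<'E'
from h import *
c=cam("wrist"); im=bot.camera("wrist"); np.savez("w4",K=c[0],D=c[1],C=c[2]); cv2.imwrite("pics/w4.png",im)
o=bot.get_obs(); print(o["eef_pos"],R.from_quat(o["tool_rot"]).as_euler("zyx",True),o["ft_force"])
g=np.clip((im/120.)**0.5*255,0,255).astype(np.uint8)
cv2.imwrite("pics/w4c.png",cv2.resize(g[100:420,160:480],(590,590)))
E
```

```text
clock: 6.08
eef_pos: [0.4658, -0.0432, 0.204]
tool_rot: [0.183, 0.983, -0.0, -0.001]
ft_force: [1.2, 0.1, -4.0]
grip_width: 0.0173
grasp_force: 60.1
clock: 6.75
eef_pos: [0.4635, -0.1671, 0.1783]
tool_rot: [0.164, 0.987, 0.0, -0.002]
ft_force: [0.4, 0.5, -3.1]
grip_width: 0.0172
grasp_force: 60.1
[ 0.46435169 -0.16717351  0.17925897] [-1.61189231e+02 -1.39880662e-01 -1.79947620e+02] [ 0.55519796  0.78177297 -2.57576429]
```

View pics/w4c.png

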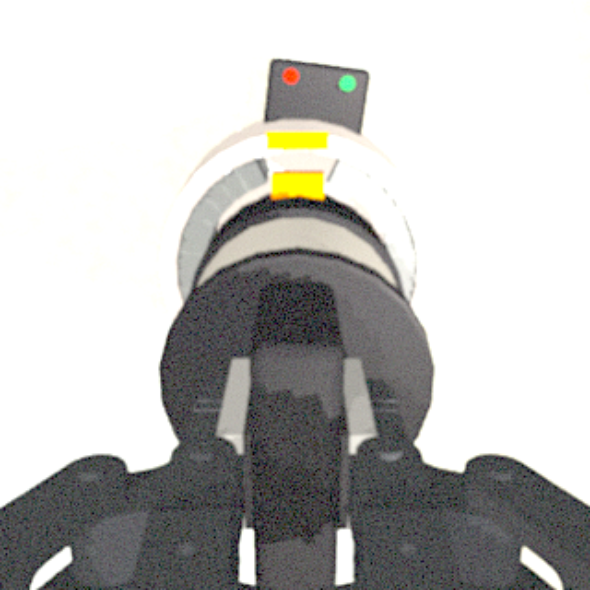

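```bash
python3 - <<'E'
from h import *
d=np.load("w4.npz"); c=(d["K"],d["D"],d["C"])
f=lambda x,y,z: onz(ray(c,[160+x*320/590,100+y*320/590]),z)[:2]
print("bar",f(297.5,141,.053),"lug outer edge",f(298,172,.179-.115+.019)); b=f(297.5,141,.053)
print("centre by bar",b-.053*np.array([np.cos(np.radians(161.1)),np.sin(np.radians(161.1))]))
l=f(298,172,.083); print("head by lug",l-.044*np.array([np.cos(np.radians(161.2)),np.sin(np.radians(161.2))]))
E
python3 -m inch '[1,0,-8,0,0,0,0, 1,0,-16,0,0,0,0, 1,0,-22,0,0,0,0, 1,0,-26,0,0,0,0, 1,0,-29,0,0,0,0, 1,0,-32,0,0,0,0, 1,0,-32,0,0,0,0]'
```

```text
bar [ 0.41519197 -0.15035643] lug outer edge [ 0.42207113 -0.15261654]
centre by bar [ 0.4653345  -0.16752405]
head by lug [ 0.4637237  -0.16679623]
clock: 7.38
eef_pos: [0.4657, -0.1676, 0.1473]
tool_rot: [0.164, 0.987, 0.0, -0.001]
ft_force: [-0.8, 0.1, -3.3]
grip_width: 0.0174
grasp_force: 60.3
```

```bash
python3 -m inch '[0,0,-4,0,0,0,0, 0,0,-8,0,0,0,0, 0,0,-11,0,0,0,0, 0,0,-13,0,0,0,0, 0,0,-13,0,0,0,0]'
```

```text
clock: 7.8
eef_pos: [0.466, -0.1677, 0.1366]
tool_rot: [0.164, 0.987, -0.0, 0.001]
ft_force: [-4.5, 2.9, 8.4]
grip_width: 0.0173
grasp_force: 62.2
```

```bash
python3 -m inch '[0,0,-1,0,0,0,0, 0,0,-2,0,0,0,0, 0,0,-2,0,0,0,0, 0,0,-2,0,0,0,0]'
```

```text
clock: 8.13
eef_pos: [0.466, -0.1678, 0.1353]
tool_rot: [0.164, 0.987, -0.0, 0.001]
ft_force: [-5.8, 2.4, 13.1]
grip_width: 0.0171
grasp_force: 62.7
```

```bash
python3 -m inch '[-0.5,0,-2,0,0,0,0, -0.5,0,-2,0,0,-0.08,0, -0.5,0,-2,0,0,-0.16,0, -0.5,0,-2,0,0,-0.24,0, -0.5,0,-2,0,0,-0.32,0]'
```

```text
clock: 8.55
eef_pos: [0.466, -0.1676, 0.1334]
tool_rot: [0.32, 0.947, 0.0, 0.001]
ft_force: [-5.8, 2.9, 13.5]
grip_width: 0.0171
grasp_force: 62.6
```

```bash
python3 -m inch '[-0.5,0,0,0,0,-0.1,0, -0.5,0,0,0,0,-0.2,0, -0.5,0,0,0,0,-0.3,0, -0.5,0,0,0,0,-0.4,0, -0.5,0,0,0,0,-0.5,0, -0.5,0,0,0,0,-0.6,0, -0.5,0,0,0,0,-0.7,0, -0.5,0,0,0,0,-0.8,0]'; python3 -c "
from h import *
o=bot.get_obs();print(o['ft_torque'],R.from_quat(o['tool_rot']).as_euler('zyx',True)[0],o['eef_pos'])"
```

```text
clock: 9.22
eef_pos: [0.4663, -0.1674, 0.1336]
tool_rot: [0.664, 0.748, 0.001, 0.001]
ft_force: [-4.1, 4.1, 13.7]
grip_width: 0.0174
grasp_force: 62.5
[0.94773068 1.13136031 0.3175797 ] -96.78949859874882 [ 0.46631382 -0.16737735  0.13364276]
```

```bash
python3 -m inch '[0,0,0,0,0,-0.1,0, 0,0,0,0,0,-0.2,0, 0,0,0,0,0,-0.28,0, 0,0,0,0,0,-0.34,0, 0,0,0,0,0,-0.39,0, 0,0,0,0,0,-0.41,0, 0,0,0,0,0,-0.41,0]'; python3 -c "
from h import *
o=bot.get_obs();print(o['ft_torque'],R.from_quat(o['tool_rot']).as_euler('zyx',True)[0],o['eef_pos'])"
```

```text
clock: 9.8
eef_pos: [0.4657, -0.1667, 0.1334]
tool_rot: [0.8, 0.6, 0.002, 0.0]
ft_force: [-5.5, 4.5, 13.2]
grip_width: 0.0175
grasp_force: 66.0
[1.05667372 1.41455645 1.35964044] -73.74118876253677 [ 0.46571164 -0.16671838  0.13344343]
```

```bash
python3 -m inch '[0,0,2,0,0,0.02,0, 0,0,4,0,0,0.02,0, 0,0,7,0,0,0.02,0, 0,0,9,0,0,0.02,0, 0,0,9,0,0,0.02,0]'; python3 -c "
from h import *
o=bot.get_obs();print(o['ft_torque'],R.from_quat(o['tool_rot']).as_euler('zyx',True)[0],o['eef_pos'])"
```

```text
clock: 10.22
eef_pos: [0.4655, -0.1668, 0.1395]
tool_rot: [0.795, 0.607, 0.001, -0.001]
ft_force: [1.1, 6.0, -3.2]
grip_width: 0.0173
grasp_force: 61.2
[ 1.19954155 -0.23082935  0.61885792] -74.70307352784619 [ 0.46547478 -0.16680709  0.13949076]
```

```bash
python3 -m inch '[0,0,0,0,0,0,100, 0,0,0,0,0,0,100, 0,0,0,0,0,0,100, 0,0,0,0,0,0,100, 0,0,0,0,0,0,100, 0,0,0,0,0,0,100]'
python3 -m inch '[0,0,30,0,0,0,100, 0,0,60,0,0,0,100, 0,0,90,0,0,0,100, 0,0,120,0,0,0,100, 0,0,120,0,0,0,100, 0,0,120,0,0,0,100]'
python3 - <<'E'
from h import *
c=cam("wrist"); im=bot.camera("wrist"); 
g=np.clip((im/120.)**0.5*255,0,255).astype(np.uint8)
s=bot.camera("side"); 
cv2.imwrite("pics/end.png",np.hstack([cv2.resize(g[100:400,170:470],(400,400)),cv2.resize(s[170:340,320:490],(400,400))]))
rs=[]
for n in("scene","side"):
    if n=="scene": bot.camera(n)
    r=bot.spot_point(n,"head_mid"); print(r[0]["uv"],r[0]["confidence"]); rs.append(ray(cam(n),r[0]["uv"]))
print(tri(rs))
E
```

```text
clock: 10.72
eef_pos: [0.4652, -0.1682, 0.1401]
tool_rot: [0.795, 0.606, 0.0, 0.0]
ft_force: [1.2, -1.2, 0.3]
grip_width: 0.0853
grasp_force: 0.0
clock: 11.22
eef_pos: [0.4663, -0.1684, 0.2621]
tool_rot: [0.795, 0.606, 0.001, 0.002]
ft_force: [0.4, 0.2, 0.2]
grip_width: 0.0849
grasp_force: 0.0
[231.7, 184.6] 0.62
[411.1, 237.3] 0.59
(array([ 0.46841498, -0.16743585,  0.08566455]), [np.float64(5.556968975449615), np.float64(5.556968975449625)])
```

View pics/end.png

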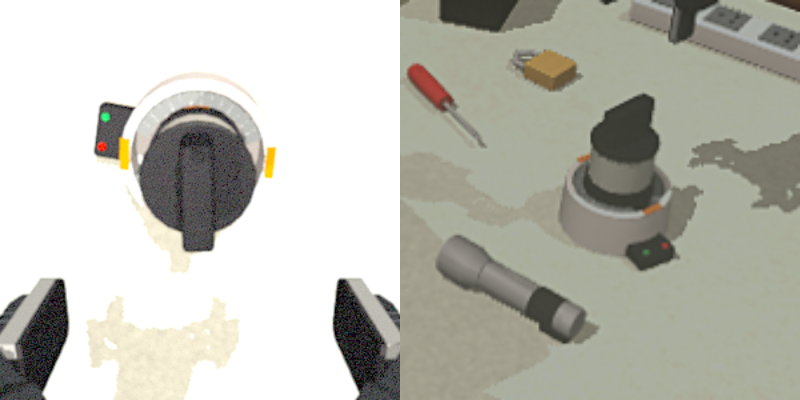

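The picture shows the head upright in the dock. Its rib (near 198,190) is about square to the orange notch bars (124,153 and 270,162), so it is turned fully and locked. The torch has not moved.

```bash
python3 -c "
from workcell import bot
print(bot.job_done())"
```

```text
the job is handed in; nothing more can be done
None
```

The lantern head is locked upright on its charging dock: I pressed it down, turned it clockwise about 87° to the stop, let it rise to the locked height and released it. I never went near the other things with the arm, and I handed the job in shortly after 11 s.

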